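Raise a freshly enamelled medal from its covered nest and hold it up

ROBOT

A 6-joint arm with a two-finger parallel gripper is mounted at the origin on a cart in front of the work surface, level with it; the furniture and walls round the work are solid. World frame = base frame: x ahead of the robot, y to its left, z up, the work surface at z = 0. Lengths are in m, angles in degrees, forces in N, time in s.
With the tool pointing down it reaches from about 0.325 to 0.85 m from the base axis. Payload 15.5 kg.
Tool frame: the origin (TCP) lies at the very end of the fingers, on their centre line; the grasp point (between the pads) lies arm.grip_depth behind it (arm.grip_depth is the distance from the TCP to the grasp point, in m); z points along the fingers, y is the line along which they close (so a half turn about z gives the same grasp; the last joint's range is limited). The gripper opens to 91 mm and grips with 3 to 60 N. Pads are 32 mm wide; open, the fingers measure 118 mm over their backs; the gripper's body (76 mm by 178 mm) begins 60 mm behind the grasp point.
Start: joints at [68.784, 28.281, 77.091, -0, 74.628, -5.472], TCP at [0.17, 0.602, 0.19] pointing down, gripper open.
Joint ranges: [-166.48, 166.48], [-47.26, 123.95], [12.59, 153.08], [-70.14, 250.14], [6.76, 159.57], [-176.63, 176.63]. Speed limits (degrees/s): [108.29, 108.29, 147.25, 172.46, 172.46, 172.46].

INTERFACE

Orientations are given as a 3x3 rotation matrix whose columns are the frame's x, y, z axes.
In Python, from rig import arm gives the robot as it stands. Calls block until the motion is done:
- arm.move_to(position, orientation): joint-space move of the TCP to a pose.
- arm.move_l(position, orientation=None, feed=0.15): straight line of the TCP; orientation=None keeps the orientation; feed is the mean speed in m/s.
- arm.move_joints(angles): joint-space move.
- arm.grip(opening): finger opening in m; the grip force is fixed at half the most; returns when the fingers have stopped.
- arm.sleep(seconds).
- arm.solve_ik(position, orientation): joint angles nearest the present ones, or None.
- arm.snapshot(name): name is "scene" or "top" or "wrist"; returns the picture (400x640x3 uint8, red, green, blue); there is no depth.
- arm.get_calibration(name): a dict with "intrinsics" (3x3 intrinsics, pixels), "cam_to_world" (4x4, takes a point from camera to world coordinates). Camera axes: x right, y down, z forward; pixel columns grow to the right and rows downward; lengths in m; the calibration is good to about 2 mm. A picture is of the moment at which its call begins: read the wrist's pose just before it. get_calibration takes no time and is no camera call; for the wrist camera it gives the pose at the moment of the call.
A pose or a line that the arm cannot do raises arm.Unreachable and nothing moves.
- arm.sign_off(): hands the job in; it is judged then, once.
Readings, each from a call of its own:
- arm.current_t(): time.
- arm.current_joint_positions(): joint angles.
- arm.current_dq(): joint speeds.
- arm.current_tau(): joint torques, N m.
- arm.current_ee_pos(): TCP position.
- arm.current_tool_rot(): TCP orientation.
- arm.current_force(): force on the tool from outside, world axes, zero at the start.
- arm.current_torque(): the same for the moment, N m.
- arm.current_width(): finger opening in m.
- arm.current_grasp_force(): force on a finger pad.
Only numpy, scipy, OpenCV 4.12 (cv2) and the standard library are available. Lean on these libraries where they do the work, as an engineer would, in place of code of your own. Each camera call takes 0.05 s, during which the arm holds its last target. There are 200 camera calls.

TASK

The silver medal in the enamelling nest is ready for collection, but its enamel is still soft: swing the red-knobbed latch fully clear of the dust lid, then open the lid by its ball knob until it stands upright. Then draw the spring-loaded black upright handle at the front straight out, which raises the medal, until the green band shows at the mouth of the guide (its black line is the mark) and no red, and finish holding the handle there without letting go, so that a colleague can lift the medal out by its edge. Neither the robot nor the lid may touch the medal, and the jars, syringe and brush beside it stay where they are.

Things in the scene. Friction and masses are not known exactly. Their poses are not given: they have to be found in the camera images.
- fixture: The enamelling nest, fixed: a square aluminium base 128 x 128 mm with a black nest plate (top at z = 45 mm) under a hinged dust lid. Origin: centre of its underside on the bench, z up. -x is its front, turned roughly to the robot (front face x = -64 mm, guide of the draw bar out to -70 mm, handle); -y its right-hand side seen from the front (latch); +x its far side (lid hinge).
- latch (a joint): Angle (rad) of the steel swing latch on the right-hand side, about an upright pivot. 0: tongue to the fixture's +y, lapping 13 mm over the lid's rail and locking it; handle to -y. Grows counter-clockwise seen from above (handle swings from -y to +x, away from the robot). Clear of the lid from 1.3, stop at 1.57. Starts at 0 to 0.2; about 1 N at the knob; stays where left.
- latch_post (a point): Centre of the red upright knob at the end of the latch handle, 52 mm from the pivot: a post 11 to 16 mm thick, wider at the top, that stands up from z = 60 to 91 mm above the bench; this point is at z = 80 mm. The flat handle under it has its top at z = 60 mm.
- latch_pivot (a point): A point on the latch's upright pivot axis, at the same height as latch_post; at [-35, -77, 80] mm in the fixture's frame.
- lid (a joint): Opening angle (rad) of the dust lid: 0 closed, 1.57 upright, stop at 1.9. An aluminium frame 128 x 128 x 8 mm with a clear window, top at z = 54 mm when closed, hinged along the far side: its front edge rises and swings away from the robot. Friction hinge: takes 2 N at the knob and stays where it is left.
- lid_knob (a point): Centre of the black ball knob, 22 mm in diameter, on a thin stem in the middle of the lid's front rail, 20 mm above the rail; with the lid closed at [-54, 0, 74] mm in the fixture's frame. It moves with the lid.
- lid_hinge (a point): Middle of the lid's hinge axis, which runs along the fixture's y, at [68, 0, 49] mm in the fixture's frame.
- drawbar (a joint): How far (m) the flat draw bar is pulled out of the front, straight along the fixture's -x: 0 home, stop at 0.030. A spring pulls it home when let go: about 4 N at 0, 8 N at 0.018, 11 N at 0.030. At the mouth of the guide the green band shows from 0.015 to 0.021, with the black line of the mark at 0.018; beyond 0.021 red shows. It lifts the medal by a third of the pull, 6 mm at the mark.
- pull_handle (a point): Middle, at grasp height, of the black upright handle on the outer end of the draw bar: a rounded plate 12 mm thick (along the fixture's x), 32 mm wide, from z = 21 to 65 mm above the bench. This point is at [-108, 0, 53] mm in the fixture's frame when home. Between handle and guide 32 mm are free above the draw bar, which is 36 mm wide with its top at z = 27 mm. Moves with the draw bar.
- medal: The octagonal silver medal, 90 mm across flats, 8 mm thick, 0.2 kg, lying loose and level in the octagonal nest with 1.5 mm play. Origin: centre of its underside, at [0, 0, 36] mm in the fixture's frame when down. Its top lies 1 mm below the nest plate and 3 mm below the lid's window; a pull with the lid shut presses it against the window.
- jar_green: Bystander: green enamel jar with black cap, 38 mm across, 42 mm high. Origin: centre of its foot.
- jar_white: Bystander: white enamel jar with white cap, 38 mm across, 42 mm high. Origin: centre of its foot.
- syringe_green: Bystander: dispensing syringe with green enamel, lying, 33 x 154 x 20 mm, long along its own y. Origin: middle of its underside.
- brush: Bystander: touch-up brush with wooden handle, lying, 10 x 159 x 10 mm, long along its own y. Origin: middle of its underside.

How it is judged:
By the outcome, as a careful person would: the job done as asked, in the order asked, and still so for the second after the job is handed in, while the arm keeps its last pose, push and grip.
It also fails if it takes over 61 s, if anything falls off the work surface, if the arm or the gripper's body presses on something with over 40 N, if the wrist force passes 120 N, or if a joint passes its speed limit or range.

## Working session

There is one attempt and no reset: what is moved stays moved. The work goes in short steps, each a Python script; the robot and the scene stay as the last script left them, time stands still between calls to the robot, and variables do not carry over. Pictures are saved under pics/ and viewed, at most 10 in all, crops included, and the job is handed in when it is done.

```bash
ls; mkdir -p pics; python3 - <<'E'
from rig import arm
import cv2,numpy as np
print(arm.current_t(),arm.grip_depth,arm.current_ee_pos(),arm.current_tool_rot(),arm.current_width())
for n in("scene","top","wrist"):
    c=arm.get_calibration(n);print(n,np.round(c["intrinsics"],1).tolist(),np.round(c["cam_to_world"],4).tolist())
    cv2.imwrite(f"pics/{n}0.png",arm.snapshot(n)[:,:,::-1])
E
```

```text
pics
0.0 0.0188 [0.16943893 0.60115292 0.18921528] [[-9.62483594e-01  2.71339501e-01 -4.54465579e-04]
 [ 2.71339857e-01  9.62482877e-01 -1.18027274e-03]
 [ 1.17160721e-04 -1.25930777e-03 -9.99999200e-01]] 0.09106870584517868
scene [[451.8, 0.0, 310.6], [0.0, 451.8, 200.5], [0.0, 0.0, 1.0]] [[0.5765, -0.4667, 0.6707, -0.0272], [-0.8171, -0.3276, 0.4744, -0.5867], [-0.0017, -0.8215, -0.5702, 0.556], [0.0, 0.0, 0.0, 1.0]]
top [[388.8, 0.0, 318.8], [0.0, 388.8, 190.0], [0.0, 0.0, 1.0]] [[0.0206, -0.9844, 0.175, 0.3963], [-0.9995, -0.0242, -0.0185, -0.1831], [0.0224, -0.1745, -0.9844, 0.9422], [0.0, 0.0, 0.0, 1.0]]
wrist [[335.8, 0.0, 322.7], [0.0, 335.8, 201.2], [0.0, 0.0, 1.0]] [[0.2719, 0.9315, 0.2416, 0.1011], [0.9623, -0.2627, -0.0698, 0.6202], [-0.0015, 0.2515, -0.9679, 0.3843], [0.0, 0.0, 0.0, 1.0]]
```

View pics/top0.png

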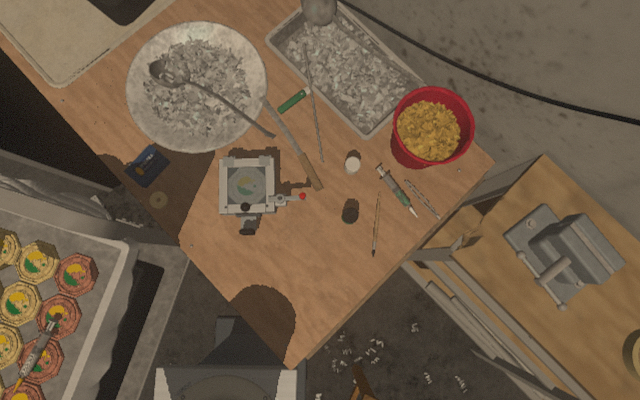

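View pics/scene0.png

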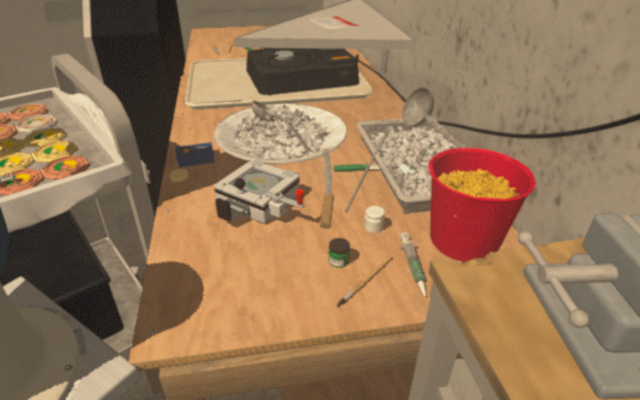

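Top view: the nest is centred at about (248,186), with the ball knob at (245,207), the pull handle at (247,228) and the red knob at (303,196). The scene view shows the ball knob at (239,184), the red knob at (299,196) and the handle at (224,209). The lid is closed and the latch is on the right.

```bash
cat > h.py <<'E'
from rig import arm
import cv2,numpy as np
def ray(cal,px):
    K,T=np.array(cal["intrinsics"]),np.array(cal["cam_to_world"])
    d=T[:3,:3]@np.linalg.solve(K,[px[0],px[1],1.]); return T[:3,3],d/np.linalg.norm(d)
def plane(cal,px,z):
    o,d=ray(cal,px); return o+d*(z-o[2])/d[2]
def tri(obs):  # [(cal,px)..] -> point, rms miss
    A=0;b=0;R=[]
    for c,p in obs:
        o,d=ray(c,p);M=np.eye(3)-np.outer(d,d);A=A+M;b=b+M@o;R.append((o,M))
    x=np.linalg.solve(A,b);return x,max(np.linalg.norm(M@(x-o)) for o,M in R)
def down(yaw): # tool z down, tool y (closing line) at yaw (rad) in world
    y=np.array([np.cos(yaw),np.sin(yaw),0]);z=np.array([0,0,-1.]);return np.c_[np.cross(y,z),y,z]
def red(img,box=None):
    h=cv2.cvtColor(img,cv2.COLOR_RGB2HSV);m=(((h[...,0]<6)|(h[...,0]>174))&(h[...,1]>150)&(h[...,2]>70)).astype(np.uint8)
    if box: k=np.zeros_like(m);x0,y0,x1,y1=box;k[y0:y1,x0:x1]=1;m*=k
    return m
E
python3 - <<'E'
from h import *
ct,cs=arm.get_calibration("top"),arm.get_calibration("scene")
for n,a,b in(("red",(303,196),(299,196)),("ball",(245,207),(239,184)),("handle",(247,228),(224,209))):
    print(n,tri([(ct,a),(cs,b)]))
print(plane(ct,(248,186),.05))
for yaw in(0,90,180,-90):
  for x,y in((.3,.02),(.35,.03)):
    print(yaw,x,arm.solve_ik([x,y,.2],down(np.radians(yaw))))
E
```

```text
red (array([ 0.53469442, -0.16348544,  0.07844513]), np.float64(0.000776355053813914))
ball (array([ 0.50800408, -0.03424133,  0.07155593]), np.float64(0.00017694884252844758))
handle (array([ 0.46240592, -0.03453571,  0.03752208]), np.float64(0.001785153118011909))
[ 0.56023368 -0.03499475  0.05      ]
0 0.3 [-7.61920272e+00  2.79710414e-01  1.16141632e+02 -2.54444375e-14
  6.35786574e+01 -7.61920272e+00]
0 0.35 [-4.86916823e+00  5.02316833e+00  1.10951140e+02 -2.54444375e-14
  6.40256913e+01 -4.86916823e+00]
90 0.3 [-7.61920272e+00  2.79710414e-01  1.16141632e+02 -2.54444375e-14
  6.35786574e+01 -9.76192027e+01]
90 0.35 [-4.86916823e+00  5.02316833e+00  1.10951140e+02 -2.54444375e-14
  6.40256913e+01 -9.48691682e+01]
180 0.3 [-7.61920272e+00  2.79710414e-01  1.16141632e+02 -2.54444375e-14
  6.35786574e+01  1.72380797e+02]
180 0.35 [-4.86916823e+00  5.02316833e+00  1.10951140e+02 -2.54444375e-14
  6.40256913e+01  1.75130832e+02]
-90 0.3 [-7.61920272e+00  2.79710414e-01  1.16141632e+02 -2.54444375e-14
  6.35786574e+01  8.23807973e+01]
-90 0.35 [-4.86916823e+00  5.02316833e+00  1.10951140e+02 -2.54444375e-14
  6.40256913e+01  8.51308318e+01]
```

```bash
python3 - <<'E'
from h import *
import pickle
out=[]
for i,p in enumerate([(.50,-.14,.22),(.46,-.0,.22)]):
    arm.move_to(p,down(np.pi/2)); arm.sleep(.2)
    c=arm.get_calibration("wrist");im=arm.snapshot("wrist");out.append((c,im));cv2.imwrite(f"pics/w{i}.png",im[:,:,::-1])
    print(arm.current_t(),arm.current_ee_pos(),np.round(c["cam_to_world"],3).tolist())
pickle.dump(out,open("w.pkl","wb"))
cv2.imwrite("pics/w01.png",np.vstack([cv2.resize(o[1],(480,300)) for o in out])[:,:,::-1])
E
```

```text
3.2583 [ 0.50006987 -0.13974077  0.2199793 ] [[0.0, 0.968, 0.251, 0.429], [1.0, 0.0, -0.0, -0.14], [-0.0, 0.251, -0.968, 0.415], [0.0, 0.0, 0.0, 1.0]]
4.1417 [ 0.46032233 -0.00073133  0.21992398] [[0.002, 0.968, 0.252, 0.389], [1.0, -0.001, -0.001, -0.001], [-0.001, 0.252, -0.968, 0.415], [0.0, 0.0, 0.0, 1.0]]
```

View pics/w01.png

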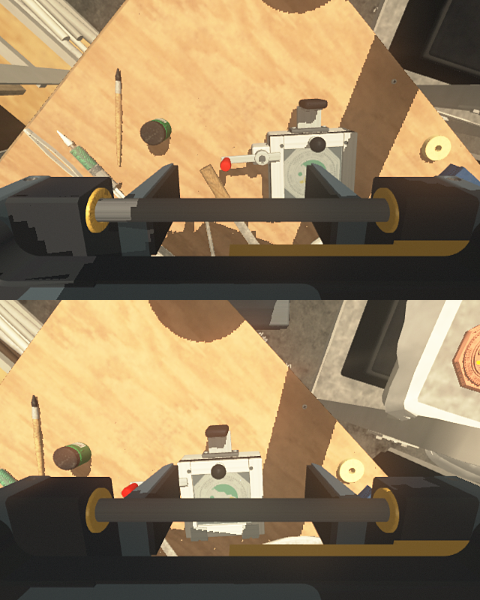

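The wrist views (shown at 0.75 scale, image up = towards the robot) show ball knob, handle top, red knob and lid front edge. In full pixels, the ball is at about (423,192) and (291,228), and the red knob at about (303,219) and (171,253).

```bash
python3 - <<'E'
from h import *
import pickle
out=pickle.load(open("w.pkl","rb"))
boxes=[(290,125,490,265),(155,160,355,300)]
vis=[]
for (c,im),(x0,y0,x1,y1) in zip(out,boxes):
    cr=im[y0:y1,x0:x1];hsv=cv2.cvtColor(cr,cv2.COLOR_RGB2HSV)
    dark=(hsv[...,2]<75).astype(np.uint8)
    for nm,m in(("dark",dark),("red",red(im)[y0:y1,x0:x1]),("light",((hsv[...,1]<45)&(hsv[...,2]>140)).astype(np.uint8))):
        for k in cv2.findContours(m,cv2.RETR_EXTERNAL,cv2.CHAIN_APPROX_NONE)[0]:
            if cv2.contourArea(k)>40:
                (a,b),(w,h),an=cv2.minAreaRect(k);print(nm,cv2.contourArea(k),round(a+x0,1),round(b+y0,1),round(w,1),round(h,1),round(an,1))
    vis.append(cv2.resize(cr,None,fx=4,fy=4,interpolation=cv2.INTER_CUBIC)[:300 if 0 else 560])
v=np.hstack([cv2.resize(x,(400,280)) if 0 else x[:, :] for x in vis])
cv2.imwrite("pics/c.png",cv2.resize(np.vstack(vis),(428*1,600))[:,:,::-1]) 
cv2.imwrite("pics/c0.png",vis[0][:,:,::-1]);cv2.imwrite("pics/c1.png",vis[1][:,:,::-1])
E
```

```text
dark 1238.5 443.5 242.0 75.0 44.0 -0.0
dark 286.5 423.5 192.5 19.0 19.0 90.0
red 178.5 300.5 219.0 18.0 13.0 90.0
light 65.5 356.4 206.2 9.7 31.4 85.9
light 61.5 383.5 203.2 8.2 19.1 42.9
light 84.5 348.0 199.5 9.0 21.5 84.3
light 983.5 369.4 222.6 81.1 16.2 89.2
light 843.5 418.0 187.7 16.4 78.9 86.8
light 40.5 462.8 181.8 6.4 10.3 7.1
dark 1763.5 222.2 265.2 68.1 139.0 85.7
red 176.0 171.9 251.8 9.2 24.2 48.4
light 76.0 298.5 297.5 3.0 71.0 90.0
light 100.5 261.0 237.5 10.6 21.3 41.2
light 82.5 324.5 236.0 12.0 13.0 90.0
light 1616.0 284.4 237.7 47.5 94.5 86.9
light 752.5 341.1 237.1 52.4 16.2 87.3
light 211.0 293.0 188.0 28.0 28.0 0.0
```

View pics/c0.png

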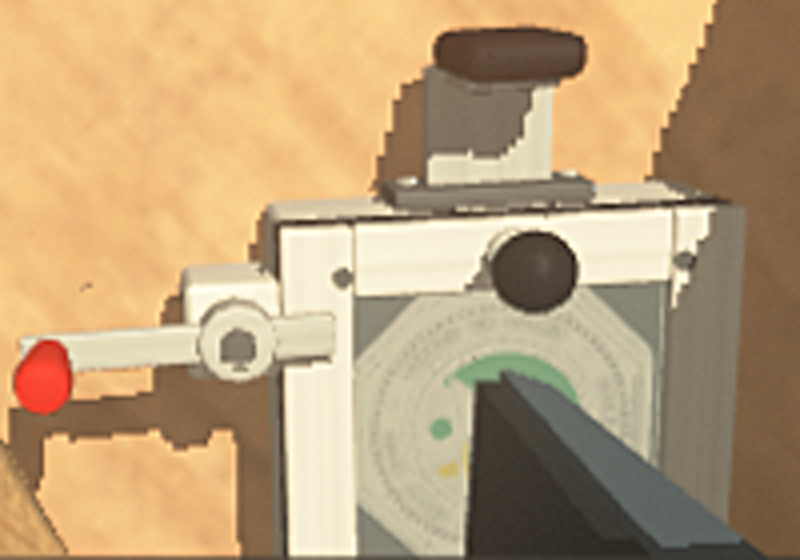

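View pics/c1.png

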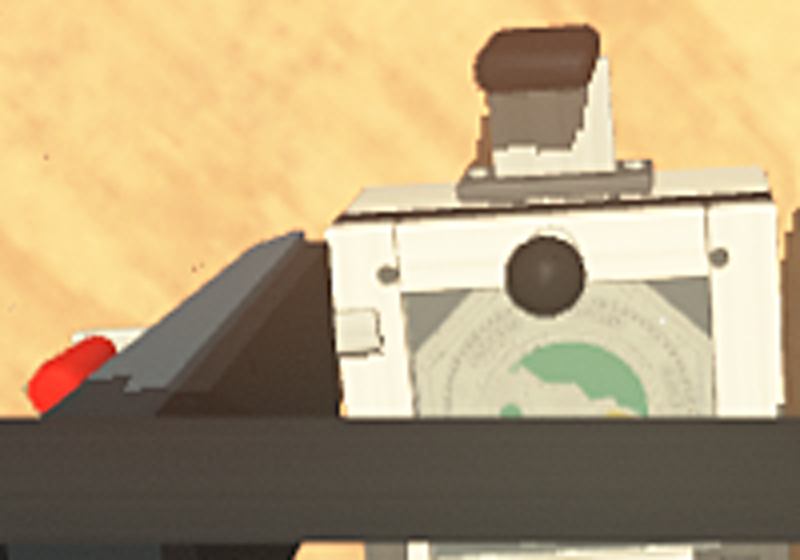

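Crops at 4x. View 0, full pixels: lid front corners (359,181.5) and (476.3,176.3), ball (423.5,192.8), latch pivot (349.5,211.3), red knob (300.8,219), handle top (418,137.5). View 1: lid corners (236.8,219.3) and (349,210.5), ball (291.5,228.8), handle top (290,173.8). The latch tongue laps the lid at about angle 0.

```bash
python3 - <<'E'
from h import *
import pickle
(c0,_),(c1,_)=pickle.load(open("w.pkl","rb"))
ct,cs=arm.get_calibration("top"),arm.get_calibration("scene")
P={}
for n,a,b in(("cornR",(359,181.5),(236.8,219.3)),("cornL",(476.3,176.3),(349,210.5)),("ball",(423.5,192.8),(291.5,228.8)),("htop",(418,137.5),(290,173.8))):
    P[n],e=tri([(c0,a),(c1,b)]);print(n,P[n].round(4),e.round(4),plane(c0,a,.054).round(4))
P["ball3"],e=tri([(c0,(423.5,192.8)),(c1,(291.5,228.8)),(ct,(245,207)),(cs,(239,184))]);print("ball3",P["ball3"],e)
r,e=tri([(c0,(300.8,219)),(ct,(303,196)),(cs,(299,196))]);print("red",r,e)
piv=plane(c0,(349.5,211.3),.062);hd=plane(c0,(295.5,216.3),.06);print("piv",piv,hd,"dir",np.degrees(np.arctan2(*(hd-piv)[1::-1])))
for k,A,B in(("tri",P["cornR"],P["cornL"]),("pl",plane(c0,(359,181.5),.054),plane(c0,(476.3,176.3),.054)),("pl1",plane(c1,(236.8,219.3),.054),plane(c1,(349,210.5),.054))):
    d=B-A;print(k,np.hypot(*d[:2]),"yaw",np.degrees(np.arctan2(-d[0],d[1])),(A+B)/2)
d=P["ball"]-P["htop"];print("yaw handle-ball",np.degrees(np.arctan2(d[1],d[0])))
E
```

```text
cornR [ 0.5031 -0.0996  0.0507] 0.002 [ 0.5006 -0.1006  0.054 ]
cornL [0.495  0.0283 0.0511] 0.0003 [0.4948 0.027  0.054 ]
ball [ 0.5087 -0.035   0.0732] 0.0 [ 0.5132 -0.0291  0.054 ]
htop [ 0.4535 -0.0376  0.0474] 0.0001 [ 0.4532 -0.0394  0.054 ]
ball3 [ 0.50848271 -0.03460036  0.07198768] 0.0008675765681569059
red [ 0.53517136 -0.16333489  0.07829021] 0.0009643265299269041
piv [ 0.53216304 -0.11095718  0.062     ] [ 0.53850995 -0.17035383  0.06      ] dir -83.90072573707546
tri 0.1281162579421052 yaw 3.6207114770703863 [ 0.49907111 -0.03567055  0.05093797]
pl 0.12776094912324473 yaw 2.59174976672564 [ 0.49766287 -0.03676998  0.054     ]
pl1 0.12661394080982485 yaw 4.58711130168349 [ 0.49898331 -0.03515221  0.054     ]
yaw handle-ball 2.6983939685398823
```

```bash
cat >> h.py <<'E'
YAW=np.radians(3.3);O=np.array([.5626,-.0319,0])
RF=np.array([[np.cos(YAW),-np.sin(YAW),0],[np.sin(YAW),np.cos(YAW),0],[0,0,1]])
def F(x,y,z): return O+RF@np.array([x,y,z])/1000
def save(name,file,box=None,s=1):
    im=arm.snapshot(name)
    if box: im=im[box[1]:box[3],box[0]:box[2]]
    cv2.imwrite("pics/"+file,cv2.resize(im,None,fx=s,fy=s,interpolation=cv2.INTER_CUBIC)[:,:,::-1])
E
python3 - <<'E'
from h import *
Z=66
post=lambda a:F(-35+52*np.sin(a),-77-52*np.cos(a),Z)
print(F(-35,-77,80),post(0),F(-54,0,74))
arm.grip(.055)
p=post(.03);q=p.copy();q[2]=.125
arm.move_to(q,down(YAW)); arm.move_l(p,feed=.12)
arm.grip(.0);print("w",arm.current_width(),arm.current_grasp_force(),arm.current_force(),arm.current_ee_pos(),arm.current_t())
for a in np.linspace(.2,1.52,8):
    arm.move_l(post(a),down(YAW+a),feed=.08)
print(arm.current_width(),arm.current_force(),arm.current_ee_pos(),post(1.52),arm.current_t())
save("top","t1.png",(200,130,340,250),4)
E
```

```text
[ 0.53209047 -0.11078706  0.08      ] [ 0.5350838  -0.16270084  0.066     ] [ 0.50868954 -0.03500846  0.074     ]
w 0.0005993735679280066 4.963967267262106 [-0.28669114  0.82039807  8.21224286] [ 0.53706381 -0.16274848  0.06650952] 7.5917
0.0004382998410385831 [-2.71805027  0.44212285  8.62801597] [ 0.58411661 -0.11018588  0.06644328] [ 0.58408926 -0.11043349  0.066     ] 10.3333
```

View pics/t1.png

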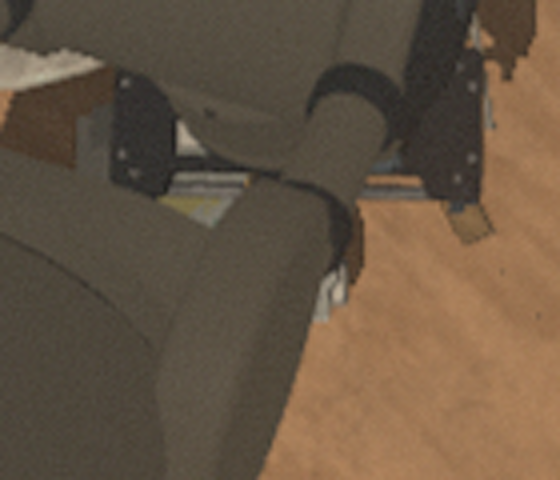

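```bash
python3 - <<'E'
from h import *
c=arm.get_calibration("scene");im=arm.snapshot("scene");x,y=200,140
cv2.imwrite("pics/s1.png",cv2.resize(im[140:240,190:340],None,fx=5,fy=5,interpolation=cv2.INTER_CUBIC)[:,:,::-1])
for n in("top","scene"):
    m=red(arm.snapshot(n),(200,140,340,250));print(n,m.sum(),np.argwhere(m).mean(0)[::-1] if m.sum() else None)
print(arm.current_force(),arm.current_t())
E
```

```text
top 0 None
scene 48 [293.08333333 179.08333333]
[-3.15463109  1.29856757  9.214452  ] 10.5333
```

View pics/s1.png

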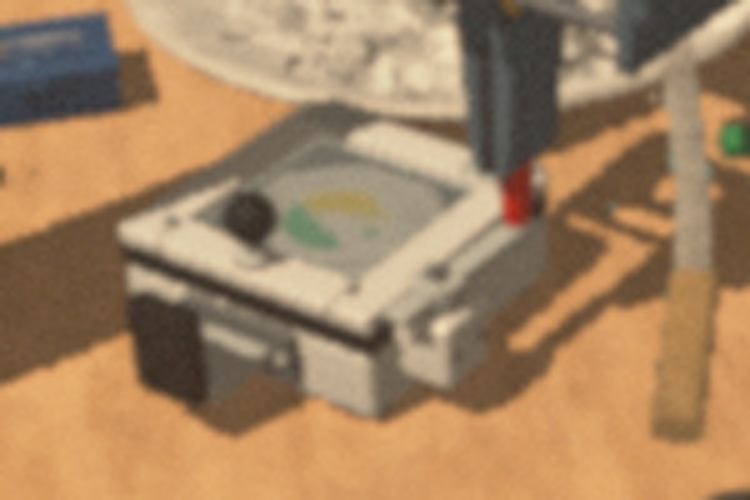

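The scene crop shows the latch swung round. The red knob is at about (293,179), just under or in front of the fingers, with nothing else disturbed. Width reads 0, so I'll check where the knob really is.

```bash
python3 - <<'E'
from h import *
c=arm.get_calibration("scene")
for px,z in(((293,184),.060),((293.1,179),.068),((293.4,173),.091)):
    p=plane(c,px,z);f=RF.T@(p-O)*1000;print(z,p.round(4),f.round(1),"ang",np.arctan2(f[0]+35,-(f[1]+77)).round(2),"r",np.hypot(f[0]+35,f[1]+77).round(1))
print(arm.current_ee_pos(),arm.current_width(),arm.current_grasp_force())
E
```

```text
0.06 [ 0.5837 -0.1108  0.06  ] [ 16.5 -80.   60. ] ang 1.51 r 51.6
0.068 [ 0.589  -0.1073  0.068 ] [ 22.  -76.8  68. ] ang 1.57 r 57.0
0.091 [ 0.5782 -0.1169  0.091 ] [ 10.7 -85.8  91. ] ang 1.38 r 46.5
[ 0.5841063  -0.11036529  0.06641954] -4.948497242343418e-05 4.68275084344441
```

```bash
python3 - <<'E'
from h import *
arm.grip(.05);print(arm.current_width(),arm.current_force())
p=arm.current_ee_pos().copy();p[2]=.14;arm.move_l(p,feed=.15)
arm.move_to(F(-54,0,150),down(YAW+np.pi/2))
print(arm.current_force(),arm.current_t(),arm.current_ee_pos(),F(-54,0,150))
a=arm.snapshot("scene")[130:250,190:350];b=arm.snapshot("wrist")
cv2.imwrite("pics/s2.png",np.vstack([cv2.resize(a,(400,300),interpolation=cv2.INTER_CUBIC),cv2.resize(b,(400,250))])[:,:,::-1])
for n in("top","scene","wrist"):
    m=red(arm.snapshot(n),(200,140,340,250) if n!="wrist" else None);print(n,m.sum(),np.argwhere(m).mean(0)[::-1] if m.sum() else None)
E
```

```text
0.05008451163198301 [0.40444132 0.3093206  0.05238684]
[-0.0390619   0.30506669  1.09106979] 12.5583 [ 0.50798246 -0.03447909  0.14943349] [ 0.50868954 -0.03500846  0.15      ]
top 36 [279.44444444 173.66666667]
scene 81 [292.4691358  176.49382716]
wrist 0 None
```

View pics/s2.png

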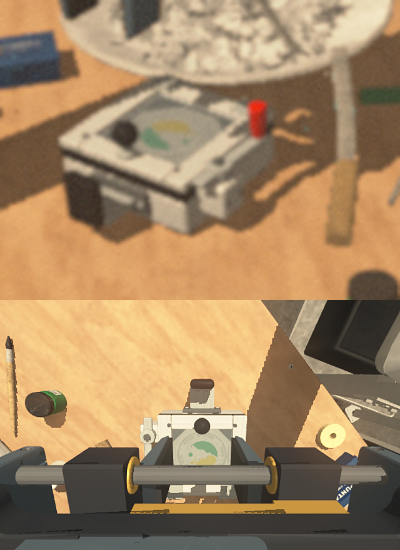

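The upper crop shows the latch handle swung back, with the knob at the lid's right rear, and the lid still closed. The wrist view shows the ball centred between the open fingers.

```bash
python3 - <<'E'
from h import *
cs,ct=arm.get_calibration("scene"),arm.get_calibration("top")
p,e=tri([(ct,(279.4,173.7)),(cs,(292.5,176.5))]);f=RF.T@(p-O)*1000
print(p,e,f,"ang",np.arctan2(f[0]+35,-(f[1]+77)))
def proj(c,X):
    T=np.array(c["cam_to_world"]);q=T[:3,:3].T@(X-T[:3,3]);q=np.array(c["intrinsics"])@q;return (q[:2]/q[2]).round(1)
t=arm.current_ee_pos();R=arm.current_tool_rot()
for sy in(-1,1):
  for d in(.025,.0385):
    for x in (-.016,.016): print(sy,d,x,proj(cs,t+R@[x,sy*d,0]))
im=arm.snapshot("scene");m=im[120:170,200:270].astype(int)
# blue-grey finger mask: row extent per column
fm=(m[...,2]>=m[...,0]-2)&(m.sum(2)<300)
for col in range(0,70,3): r=np.where(fm[:,col])[0];print(col+200,(r.max()+120) if len(r) else None,end="; ")
print(red(im,(200,140,340,250)).nonzero()[0].min(),red(im,(200,140,340,250)).nonzero()[0].max(),proj(cs,F(17,-77,60)),proj(cs,F(17,-77,91)))
E
```

```text
[ 0.58550306 -0.1088851   0.07632338] 0.00013444891301091127 [ 18.43351374 -78.17584089  76.32337808] ang 1.5487941963370697
-1 0.025 -0.016 [251.9 149. ]
-1 0.025 0.016 [241.2 156.1]
-1 0.0385 -0.016 [257.6 150.8]
-1 0.0385 0.016 [246.9 158. ]
1 0.025 -0.016 [231.5 142.5]
1 0.025 0.016 [220.5 149.2]
1 0.0385 -0.016 [226.2 140.8]
1 0.0385 0.016 [215.  147.4]
200 162; 203 162; 206 161; 209 161; 212 160; 215 None; 218 None; 221 None; 224 None; 227 None; 230 None; 233 None; 236 None; 239 None; 242 141; 245 None; 248 None; 251 131; 254 None; 257 None; 260 None; 263 None; 266 None; 269 None; 170 184 [291.9 183.5] [291.5 170.4]
```

The latch stands at about 1.55, so it is clear. The fingertips look higher than the projected TCP, so I'll check that before going near the lid.

```bash
python3 - <<'E'
from h import *
def proj(c,X):
    T=np.array(c["cam_to_world"]);q=T[:3,:3].T@(X-T[:3,3]);q=np.array(c["intrinsics"])@q;return (q[:2]/q[2])
im={n:arm.snapshot(n).copy() for n in("scene","wrist")}
t=arm.current_ee_pos();R=arm.current_tool_rot();o=[]
for n,(x0,y0,x1,y1),s in(("scene",(190,90,310,190),4),("wrist",(190,120,420,260),2)):
    c=arm.get_calibration(n);a=cv2.resize(im[n][y0:y1,x0:x1],None,fx=s,fy=s,interpolation=cv2.INTER_CUBIC)
    for sy in(-1,1):
        for x in(-.016,.016):
            for dz,col in((0,(255,0,0)),(-.019,(0,255,0))):
                q=(proj(c,t+R@[x,sy*.025,dz])-[x0,y0])*s;cv2.circle(a,(int(q[0]),int(q[1])),3,col,-1)
    o.append(cv2.resize(a,(480,int(480*a.shape[0]/a.shape[1])))[:300])
cv2.imwrite("pics/f.png",np.vstack(o)[:,:,::-1][:600])
E
```

```text
(no output)
```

View pics/f.png

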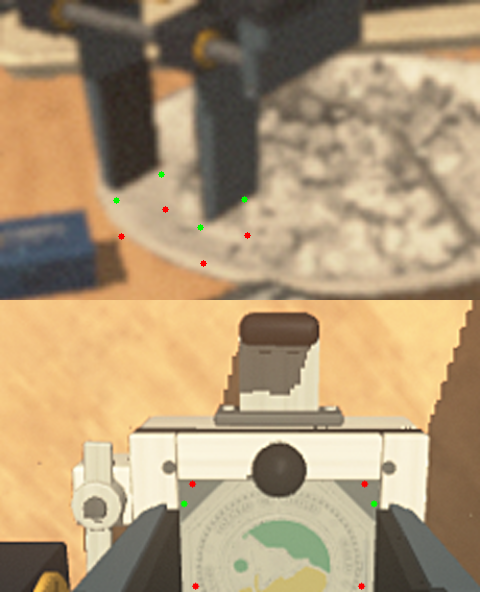

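The marks (red = nominal TCP, green = 19 mm behind it) show the real fingertips about 24 mm behind the reported TCP. That also explains why the latch grip only pressed on the knob's top. I'll correct for it, grasp the ball and check the width.

```bash
cat >> h.py <<'E'
DT=np.array([0,0,-.0245])   # reported TCP lies this far beyond the true fingertips (tool down)
E
python3 - <<'E'
from h import *
R=down(YAW+np.pi/2)
ball=lambda t:F(68-122*np.cos(t)+25*np.sin(t)+5,0,49+122*np.sin(t)+25*np.cos(t)-10)+DT
print(arm.solve_ik(ball(1.57),R))
print(ball(0))
arm.move_l(ball(0)+[0,0,.03],R,feed=.2); arm.move_l(ball(0),feed=.06)
print("f",arm.current_force(),arm.current_ee_pos())
arm.grip(0.01);w=arm.current_width();print("w",w,arm.current_grasp_force(),arm.current_force(),arm.current_t())
if w>.018:
    for i,t in enumerate(np.linspace(.15,1.57,11)):
        arm.move_l(ball(t),feed=.09)
        if i in(1,5,10): print(t,arm.current_width(),arm.current_force(),arm.current_t())
E
```

```text
[-7.45193543e+00  3.40340906e+01  7.51890239e+01 -2.54444375e-14
  7.07768856e+01 -1.00751935e+02]
[ 0.51368125 -0.03472064  0.0395    ]
f [-0.84287598 -0.21549349 -0.95095152] [ 0.51363273 -0.03469985  0.03939073]
w 0.020226734206662773 30.00028431415558 [-0.33837862  1.68440174  2.15125762] 14.7333
0.29200000000000004 0.019893294993156906 [-2.10623934  0.69090807  0.03004159] 15.4417
0.8600000000000001 0.02007607150073649 [-1.92046734 -0.90602709  4.78213182] 16.8417
1.57 0.02012136631153345 [ 1.32634644 -4.54776887  5.84631806] 18.5917
```

```bash
python3 - <<'E'
from h import *
arm.grip(.06)
p=arm.current_ee_pos().copy();d=RF@[.006,0,0];arm.move_l(p+d,feed=.06)
arm.move_l(p+d+[0,0,.075],feed=.2)
arm.move_to(F(-108,0,190),down(YAW))
print(arm.current_t(),arm.current_force(),arm.current_ee_pos())
def proj(c,X):
    T=np.array(c["cam_to_world"]);q=T[:3,:3].T@(X-T[:3,3]);q=np.array(c["intrinsics"])@q;return (q[:2]/q[2])
for n in("top","scene","wrist"):
    c=arm.get_calibration(n);im=arm.snapshot(n);cv2.imwrite(f"pics/L{n}.png",im[:,:,::-1])
    q=proj(c,F(93,0,171));print(n,"pred",q)
    if n=="wrist": continue
    x0,y0=(q-30).astype(int);g=im[y0:y0+60,x0:x0+60].max(2)
    for thr in(50,70):
      for k in cv2.findContours((g<thr).astype(np.uint8),cv2.RETR_EXTERNAL,cv2.CHAIN_APPROX_NONE)[0]:
        if 20<cv2.contourArea(k)<600: (a,b),r=cv2.minEnclosingCircle(k);print(thr,cv2.contourArea(k),round(a+x0,1),round(b+y0,1),round(r,1))
cs,ct=[cv2.imread(f"pics/L{n}.png") for n in("scene","top")]
a=cv2.resize(cs[110:240,180:340],None,fx=3,fy=3);b=cv2.resize(ct[110:250,190:330],None,fx=2,fy=2)
b2=cv2.resize(cv2.imread("pics/Lwrist.png"),(320,200))[:, :]
v=np.zeros((600,800,3),np.uint8);v[:390,:480]=a;v[:280,500:780]=b;v[395:595,:320]=b2
cv2.imwrite("pics/L.png",v)
E
```

```text
21.5083 [ 0.63293432 -1.02293166  0.06486762] [ 0.4551737  -0.03815884  0.18984216]
top pred [237.10875105 129.6967571 ]
50 51.0 237.0 131.0 4.5
70 34.5 253.0 151.0 14.8
70 66.5 236.0 133.5 6.8
scene pred [280.18786945 111.49338793]
70 517.0 281.5 84.5 27.7
wrist pred [623.12593105 222.31504067]
```

View pics/L.png

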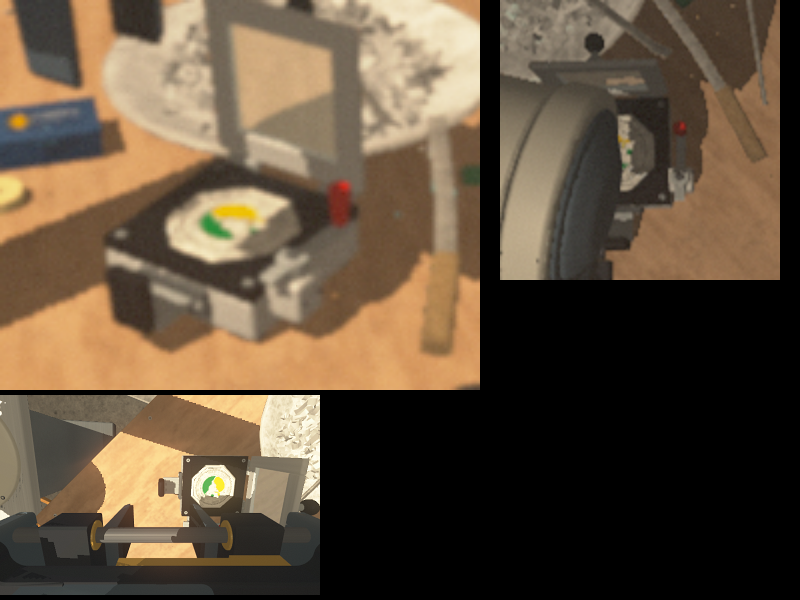

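The lid stands upright: in the top view the ball is at (237,131) against a predicted (237,130). The medal is down and untouched, the latch is clear, and the handle is home at scene (222,205). Next I grip the handle with the fingers along the pull axis.

```bash
python3 - <<'E'
from h import *
arm.grip(.032)
g=F(-108,0,38)+DT
arm.move_l(g+[0,0,.04],down(YAW),feed=.2); f0=arm.current_force();arm.move_l(g,feed=.05)
print("f",f0,arm.current_force(),arm.current_ee_pos(),g)
cv2.imwrite("pics/h0.png",arm.snapshot("wrist")[:,:,::-1])
arm.grip(0.005);print("w",arm.current_width(),arm.current_grasp_force(),arm.current_force(),arm.current_ee_pos(),arm.current_t())
cv2.imwrite("pics/h1.png",arm.snapshot("wrist")[:,:,::-1])
E
```

```text
f [0.0534316  0.08381559 0.60217242] [-0.31939178 -0.14487982  0.73508693] [ 0.45488155 -0.03814003  0.01362242] [ 0.45477908 -0.03811691  0.0135    ]
w 0.011764686076272656 29.99950110912323 [-1.42583711 -1.10379992  3.89704803] [ 0.45467809 -0.03816385  0.01360957] 24.5417
```

```bash
cat >> h.py <<'E'
def proj(c,X):
    T=np.array(c["cam_to_world"]);q=T[:3,:3].T@(X-T[:3,3]);q=np.array(c["intrinsics"])@q;return (q[:2]/q[2])
def band():
    out=[]
    for n in("wrist","scene"):
        c=arm.get_calibration(n);im=arm.snapshot(n);k=np.zeros(im.shape[:2],np.uint8)
        pts=np.array([proj(c,F(x,y,27)) for x,y in((-62,-18),(-62,18),(-90,18),(-90,-18))]).astype(np.int32)
        cv2.fillConvexPoly(k,pts,1);h=cv2.cvtColor(im,cv2.COLOR_RGB2HSV)
        g=k*((h[...,0]>40)&(h[...,0]<85)&(h[...,1]>90)&(h[...,2]>40)).astype(np.uint8);r=k*((h[...,0]<7)|(h[...,0]>172)).astype(np.uint8)*(h[...,1]>130)
        ext=None
        if g.any():
            yx=np.argwhere(g);ps=np.array([RF.T@(plane(c,(x,y),.027)-O)*1000 for y,x in yx]);ext=(np.percentile(ps[:,0],[3,97]).round(1).tolist(),np.percentile(ps[:,1],[3,97]).round().tolist())
        out.append((n,int(g.sum()),int(r.sum()),ext))
    return out
E
python3 - <<'E'
from h import *
p0=np.array([.45478,-.03812,.0135]);u=RF@[-1,0,0]
print(0,band())
for d in(.012,.014,.015,.016,.017,.018):
    arm.move_l(p0+u*d,down(YAW),feed=.05);arm.sleep(.15)
    print(d,((arm.current_ee_pos()-p0)@u).round(5),arm.current_width().round(4),(arm.current_force()@u).round(1),band())
print(arm.current_t());cv2.imwrite("pics/h2.png",arm.snapshot("wrist")[:,:,::-1])
E
```

```text
0 [('wrist', 0, 0, None), ('scene', 0, 0, None)]Traceback (most recent call last):
  File "<stdin>", line 6, in <module>
AttributeError: 'float' object has no attribute 'round'
```

```bash
python3 - <<'E'
from h import *
p0=np.array([.45478,-.03812,.0135]);u=RF@[-1,0,0]
for d in(.012,.014,.015,.016,.017,.018):
    arm.move_l(p0+u*d,down(YAW),feed=.05);arm.sleep(.15)
    print(d,np.round((arm.current_ee_pos()-p0)@u,5),round(arm.current_width(),4),np.round(arm.current_force()@u,1),band())
print(arm.current_t());cv2.imwrite("pics/h2.png",arm.snapshot("wrist")[:,:,::-1])
E
```

```text
0.012 0.0105 0.0116 -7.0 [('wrist', 0, 0, None), ('scene', 0, 0, None)]
0.014 0.01243 0.0118 -7.7 [('wrist', 0, 0, None), ('scene', 0, 0, None)]
0.015 0.01343 0.0119 -7.5 [('wrist', 0, 0, None), ('scene', 0, 0, None)]
0.016 0.01437 0.0118 -7.5 [('wrist', 0, 0, None), ('scene', 0, 0, None)]
0.017 0.01533 0.0121 -7.7 [('wrist', 0, 0, None), ('scene', 0, 0, None)]
0.018 0.01628 0.0116 -7.8 [('wrist', 2, 0, ([-71.1, -71.0], [16.0, 16.0])), ('scene', 0, 0, None)]
28.2333
```

```bash
python3 - <<'E'
from h import *
p0=np.array([.45478,-.03812,.0135]);u=RF@[-1,0,0]
for d in(.0188,.0197):
    arm.move_l(p0+u*d,down(YAW),feed=.05);arm.sleep(.2)
    print(d,np.round((arm.current_ee_pos()-p0)@u,5),round(arm.current_width(),4),np.round(arm.current_force()@u,1),band())
c=arm.get_calibration("wrist");im=arm.snapshot("wrist");cv2.imwrite("pics/h3.png",im[:,:,::-1])
for y in(17,14,10,5,0,-10):
    print(y,[(x,)+tuple(im[tuple(proj(c,F(x,y,27)).round().astype(int)[::-1])].tolist()) for x in np.arange(-80,-65,1.)])
print(arm.current_t())
E
```

```text
0.0188 0.01707 0.0116 -8.2 [('wrist', 4, 0, ([-71.9, -71.4], [9.0, 17.0])), ('scene', 0, 0, None)]
0.0197 0.01795 0.0118 -7.8 [('wrist', 4, 0, ([-72.7, -71.6], [17.0, 17.0])), ('scene', 0, 0, None)]
17 [(np.float64(-80.0), 247, 239, 203), (np.float64(-79.0), 247, 240, 203), (np.float64(-78.0), 246, 238, 201), (np.float64(-77.0), 242, 234, 197), (np.float64(-76.0), 255, 253, 227), (np.float64(-75.0), 255, 252, 225), (np.float64(-74.0), 255, 255, 235), (np.float64(-73.0), 123, 191, 122), (np.float64(-72.0), 123, 191, 123), (np.float64(-71.0), 115, 167, 111), (np.float64(-70.0), 123, 107, 94), (np.float64(-69.0), 117, 104, 90), (np.float64(-68.0), 128, 115, 101), (np.float64(-67.0), 152, 143, 123), (np.float64(-66.0), 149, 137, 118)]
14 [(np.float64(-80.0), 134, 121, 101), (np.float64(-79.0), 133, 120, 101), (np.float64(-78.0), 131, 117, 99), (np.float64(-77.0), 131, 119, 100), (np.float64(-76.0), 132, 119, 101), (np.float64(-75.0), 130, 117, 100), (np.float64(-74.0), 135, 121, 103), (np.float64(-73.0), 89, 96, 69), (np.float64(-72.0), 82, 92, 63), (np.float64(-71.0), 71, 61, 43), (np.f
[... 1507 characters left out ...]
loat64(-71.0), 65, 52, 47), (np.float64(-70.0), 64, 54, 49), (np.float64(-69.0), 64, 53, 48), (np.float64(-68.0), 65, 52, 50), (np.float64(-67.0), 64, 53, 48), (np.float64(-66.0), 63, 53, 46)]
-10 [(np.float64(-80.0), 62, 53, 49), (np.float64(-79.0), 62, 53, 49), (np.float64(-78.0), 59, 50, 45), (np.float64(-77.0), 61, 54, 49), (np.float64(-76.0), 60, 51, 45), (np.float64(-75.0), 58, 50, 47), (np.float64(-74.0), 57, 52, 46), (np.float64(-73.0), 59, 50, 47), (np.float64(-72.0), 57, 50, 46), (np.float64(-71.0), 58, 51, 49), (np.float64(-70.0), 58, 50, 47), (np.float64(-69.0), 58, 52, 49), (np.float64(-68.0), 56, 50, 47), (np.float64(-67.0), 56, 49, 46), (np.float64(-66.0), 56, 50, 44)]
29.4333
```

The green band shows about 3 mm at the guide mouth (x from -73.5 to -70.5), the dark line is just appearing, and there is no red. I'll check that it holds steady, then hand in.

```bash
python3 - <<'E'
from h import *
p0=np.array([.45478,-.03812,.0135]);u=RF@[-1,0,0]
arm.sleep(.6);d=(arm.current_ee_pos()-p0)@u
print(d,arm.current_width(),arm.current_grasp_force(),arm.current_force(),band(),arm.current_t())
if .0168<d<.0192 and .010<arm.current_width()<.014: print(arm.sign_off())
E
```

```text
0.01796042725527463 0.012055152818097811 29.998396933078766 [ 8.90276188  5.09340469 -5.00402408] [('wrist', 6, 0, ([-72.8, -71.6], [17.0, 18.0])), ('scene', 0, 0, None)] 30.1333
the job is handed in; nothing more can be done
None
```

The job is handed in at 30.1 s: latch clear (about 1.55 rad), lid upright (about 1.55 rad, one view), and the handle held at 18.0 mm with green and no red showing. The jars, syringe and brush were not re-checked at the end.

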